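Clamp the ingot mould shut with the one-hand bar clamp

TASK

Clamp the two loose steel halves of the ingot mould shut: with its jaws still as wide open as you find it, lift the one-hand bar clamp by its handle, stand it on the bench astride the mould (one jaw outside each half, near the middle of their length) and let go of it. Then take its handle and trigger together and squeeze the trigger fully, again and again, letting it spring back each time, until the halves have closed face to face and the jaws grip them firmly, and leave the clamp standing there on its own. Leave the mould about where it stands, upright, and do not disturb the other things on the bench.

Things in the scene. Friction and masses are not known exactly. Their poses are not given: they have to be found in the camera images.
- clamp: One-hand bar clamp, about 0.75 kg, standing on its two jaws, the bar level above them. Origin: on the bench under the bar's centre line, 30 mm behind the near jaw's gripping face. x runs along the bar from head to far jaw, y across, z up. Black head: x -5 to 62, y -14 to 14, z 62 to 96 mm. It balances about 35 mm ahead of the origin.
- bar_tail (a point): Rear end of the steel bar (10 mm wide, z 68 to 87, saw teeth on top), 198 mm from its front end at the far jaw. A full squeeze of the trigger draws the bar with the far jaw about 9 mm towards the head, through it; it stays there when the trigger is let go (4.5 mm teeth, two catches half a tooth apart). The jaws cannot be opened again.
- near_pad (a point): Centre of the gripping face of the near jaw (part of the head), 31 mm above the bench; axes as the clamp. The pad is 46 mm wide, 42 mm tall; the jaw is 50 mm wide, 26 mm thick, 64 mm tall. The clear height under the head is 62 mm.
- far_pad (a point): Centre of the gripping face of the far, sliding jaw, 31 mm above the bench; axes as the clamp. Jaw 50 mm wide, 92 mm tall. Its pad is sprung (1.2 N per mm, up to 10 mm): it grips harder the further the bar is drawn after it touches. Distance from near_pad = jaw opening: 72 to 82 mm at the start, 44 on the shut mould.
- handle (a point): Point on the axis of the upright square handle, 148 mm above the clamp's foot, 28 mm below its top, 11 mm ahead of the clamp's origin. The handle is 22 x 22 mm and stands up from the head from z 96; gripped from above across its y sides it carries the clamp.
- trigger_front (a point): Middle of the trigger's front face (towards the far jaw), 145 mm above the clamp's foot. The trigger is an upright bar 20 mm wide, 10 mm thick, reaching 17 mm higher than this point. Let go, this face stands 60 mm ahead of the handle's back face, squeezed fully 48 mm; it slides straight, staying parallel to the handle.
- trigger (a joint): Travel of the trigger towards the handle (m): 0 let go, 0.012 squeezed fully; a spring returns it. It takes about 5 N, 10 N while the jaw slides, and up to 21 N once the jaws grip: squeeze with 25 to 30 N. When the jaws are tight an overload spring lets it yield on to its stop without harm, and the jaw no longer advances.
- mould_a: One half of the ingot mould, a plain dark steel plate 22 mm thick (x), 90 mm long (y), 55 mm tall, 0.45 kg, standing loose on its long edge. Origin at the centre of its underside; its inner face looks along its +x, where mould_b stands.
- mould_b: The other half, the same size, standing 4 to 7 mm from mould_a and nearly parallel to it. Origin at the centre of its underside; its inner face looks along its -x, and its axes are parallel to those of mould_a. Shut, the two origins lie 22 mm apart and the mould is 44 mm thick.
- jar: Bystander: closed glass jar with black lid, 64 mm across, 85 mm tall.
- screwdriver: Bystander: wood-handled screwdriver lying flat, 170 mm long.
- bench_block: Bystander: flat steel bench block 70 x 70 x 20 mm.
- bench_pin: Bystander: flat wooden bench pin, 110 x 60 x 18 mm, with a slot.
Things that resemble listed ones, but are neither listed nor needed, are in the scene too. Leave any green or red look-alike of the mould_a alone.

How it is judged (in metres and radians):
On the way, in this order (a step that is already met when the one before it is completed fails the run):
1. the clamp stands on the bench astride both mould halves, let go of, its jaws still open by more than 66 mm (x of each of mould_a, mould_b in the frame of near_pad above 0.009 m and x of each of mould_a, mould_b in the frame of far_pad below -0.009 m and y of mould_a in the frame of near_pad between -0.03 and 0.03 m and y of mould_b in the frame of near_pad between -0.03 and 0.03 m and angle between clamp's own z axis and vertical below 0.06 rad and height (world z) of clamp below 0.005 m and angle between each of mould_a, mould_b's own z axis and vertical below 0.05 rad and height (world z) of each of mould_a, mould_b below 0.004 m and distance between near_pad and far_pad above 0.066 m and contact force between the fingers and clamp below 0.3 N and linear speed of clamp below 0.02 m/s), for 0.2 s.
2. the trigger is squeezed nearly fully (beyond 9 mm) (value of joint trigger above 0.009 m), for 0.02 s.
3. the jaws have drawn up to less than 48 mm (distance between near_pad and far_pad below 0.048 m), for 0.1 s.
At the end, for the whole second after the job is handed in: Halves upright, shut (gap under 1.5 mm, offset under 8 mm, parallel within 0.05 rad), within 60 mm of their start; clamp stands astride them upright (0.06 rad), square (0.12 rad), within 30 mm of mid-length, pressing each half with over 4.5 N; trigger sprung back, all at rest (angle between clamp's own z axis and vertical below 0.06 rad and height (world z) of clamp below 0.005 m and angle between each of mould_a, mould_b's own z axis and vertical below 0.05 rad and height (world z) of each of mould_a, mould_b below 0.004 m and x of each of mould_a, mould_b in the frame of near_pad above 0.009 m and x of each of mould_a, mould_b in the frame of far_pad below -0.009 m and y of mould_a in the frame of near_pad between -0.03 and 0.03 m and y of mould_b in the frame of near_pad between -0.03 and 0.03 m and x of mould_b in the frame of mould_a between 0.0205 and 0.0235 m and y of mould_b in the frame of mould_a between -0.008 and 0.008 m and angle between the x axis of mould_a and the x axis of mould_b, either way round below 0.05 rad and angle between the x axis of mould_a and the x axis of clamp, either way round below 0.12 rad and contact force between clamp and mould_a above 4.5 N and contact force between clamp and mould_b above 4.5 N and contact force between mould_a and mould_b above 4 N and value of joint trigger below 0.003 m and distance of each of mould_a, mould_b from where it was at the start of the episode below 0.06 m and linear speed of each of clamp, mould_a, mould_b below 0.01 m/s); the robot touches nothing.
It fails at once if a bystander is moved by more than 30 mm (distance of any of jar, screwdriver, bench_block, bench_pin from where it was at the start of the episode above 0.03 m).
It also fails if it takes over 58 s, if anything falls off the work surface, if the arm or the gripper's body presses on something with over 40 N, if the wrist force passes 120 N, or if a joint passes its speed limit or range.

ROBOT

A 7-joint arm with a two-finger parallel gripper is mounted at the origin on the work surface. World frame = base frame: x ahead of the robot, y to its left, z up, the work surface at z = 0. Lengths are in m, angles in degrees, forces in N, time in s.
With the tool pointing down it reaches from about 0.4 to 0.875 m from the base axis. Payload 6.5 kg.
Tool frame: the origin (TCP) lies at the very end of the fingers, on their centre line; the grasp point (between the pads) lies 19 mm behind it; z points along the fingers, y is the line along which they close (so a half turn about z gives the same grasp; the last joint's range is limited). The gripper opens to 88 mm and grips with 3 to 60 N. Pads are 18 mm wide; open, the fingers measure 123 mm over their backs; the gripper's body (75 mm by 187 mm) begins 45 mm behind the grasp point.
Start: joints at [69.775, 30.733, -0.252, 88.115, 0.149, 61.152, -4.079], TCP at [0.184, -0.623, 0.207] pointing down, gripper open.
Joint ranges: [-154.64, 154.64], [-21.42, 123.67], [-72.66, 72.17], [13.99, 137.28], [-74.86, 254.86], [10.95, 109.41], [-158.01, 158.01]. Speed limits (degrees/s): [136.94, 136.94, 180, 180, 180, 180, 180].

INTERFACE

Orientations are given as [roll, pitch, yaw] about the fixed x, y, z axes, in that order (R = Rz(yaw) Ry(pitch) Rx(roll)).
In Python, from workcell import * gives the robot as it stands.
- The arm moves only by the shell command python3 -m creep 'ROWS' [OPENING] [FORCE]. ROWS is JSON, a list of rows, each a list of 4 numbers: the shift along the world's x, y, z in units of 10 cm (1.0 is 10 cm), then the turn about the world's z in units of 6 degrees (1.0 is 6 degrees). A call has 1 to 20 rows; each row shifts and turns the commanded pose from where the row before left it; what a row does not reach is not made up. A row lasts 1/8 s, in which the tool goes at most 62.5 mm and 10.7 degrees, less where a joint would pass 70% of its speed; a pose out of reach is approached as far as the arm can. A call with a number of a shift or a turn outside -1 to 1 is refused whole. A call with a gripper value outside its range is refused whole. OPENING is the finger opening in mm, from 0 to 88.1, set as the call begins (- or left out, the last holds). The fingers move at their own pace and stop on an object; FORCE is the grip in N (left out, the last holds). Time passes only in rows, so rows that do not move let the fingers close. It gives the time, the measured TCP pose, the force, the opening and the grip force at its end, in the units of the state.
- get_obs(): the state, without advancing time (a new reading comes with each control period).
- get_image(name): name is "scene" or "top" or "wrist"; returns a dict with "color" (400x640x3 uint8, blue, green, red), "fx", "fy", "cx", "cy" (pixels), "dist_coeffs" ([k1, k2, p1, p2, k3] as OpenCV has them; the pictures are not rectified), "rvec" (rotation vector, rad) and "tvec" (3), from world to camera coordinates, as OpenCV has them. Camera axes: x right, y down, z forward; pixel columns grow to the right and rows downward; lengths in m; the calibration is good to about 2 mm. A picture is of the moment at which its call begins. There is no depth.
- job_done(): hands the job in; it is judged then, once.
The state is a dict: "t": time; "joints": joint angles; "joint_velocities": joint speeds; "tau": joint torques, N m; "tcp_pos": TCP position; "ee_rot": TCP orientation; "wrist_force": force on the tool from outside, world axes, zero at the start; "torque": the same for the moment, N m; "grip_width": opening from 0.0 (shut) to 1.0 (fully open); "gripper_force": force on a finger pad.
Only numpy, scipy, OpenCV 4.12 (cv2) and the standard library are available. Lean on these libraries where they do the work, as an engineer would, in place of code of your own. Each camera call takes 0.05 s, during which the arm holds its last target. There are 200 camera calls.

## Working session

There is one attempt and no reset: what is moved stays moved. The work goes in short steps, Python scripts to look and compute and a shell command to move; the robot and the scene stay as the last step left them, time stands still between calls to the robot, and variables do not carry over. Pictures are saved under pics/ and viewed, at most 10 in all, crops included, and the job is handed in when it is done.

```bash
mkdir -p pics
cat > h.py <<'E'
from workcell import *
import numpy as np, cv2
def cam(n):
    im=get_image(n); return im
def K(im): return np.array([[im['fx'],0,im['cx']],[0,im['fy'],im['cy']],[0,0,1.]])
def ray(im,uv):
    p=cv2.undistortPoints(np.array([[uv]],float),K(im),np.array(im['dist_coeffs'],float))[0,0]
    R=cv2.Rodrigues(np.array(im['rvec'],float))[0]; t=np.array(im['tvec'],float).ravel()
    return -R.T@t, R.T@np.array([p[0],p[1],1.])
def onz(im,uv,z):
    c,d=ray(im,uv); return c+d*(z-c[2])/d[2]
def proj(im,P):
    return cv2.projectPoints(np.array(P,float).reshape(-1,3),np.array(im['rvec'],float),np.array(im['tvec'],float),K(im),np.array(im['dist_coeffs'],float))[0].reshape(-1,2)
E
python3 - <<'E'
from h import *
import pickle
for n in("top","scene"):
    im=cam(n); cv2.imwrite(f'pics/{n}0.png',im['color']); pickle.dump(im,open(f'{n}0.pkl','wb'))
    c,_=ray(im,(320,200)); print(n,c.round(3))
    print({z:[onz(im,p,0).round(2)[:2].tolist() for p in((0,0),(640,0),(0,400),(640,400))] for z in(0,)})
o=get_obs(); print(o['t'],o['tcp_pos'],o['ee_rot'],o['grip_width'])
E
```

```text
top [ 0.528 -0.043  1.063]
{0: [[1.12, 0.87], [1.11, -0.87], [0.03, 0.82], [0.06, -0.84]]}
scene [1.1   0.43  0.838]
{0: [[0.52, -1.81], [-1.09, 0.1], [1.23, -0.21], [0.5, 0.61]]}
0.1 [ 0.18367769 -0.62292814  0.20574367] [-1.79915084e+02  7.30237257e-03  1.64348956e+01] 1.0012801495142696
```

View pics/top0.png

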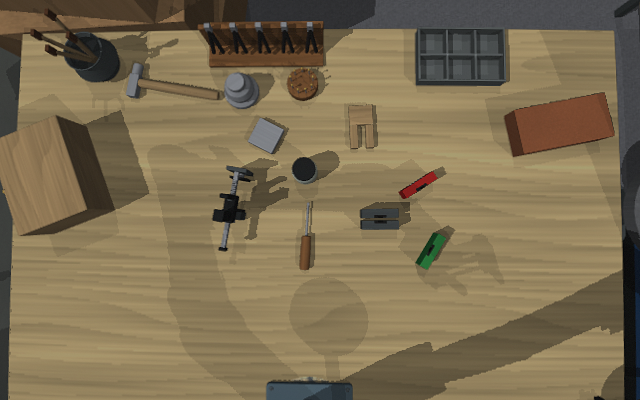

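View pics/scene0.png

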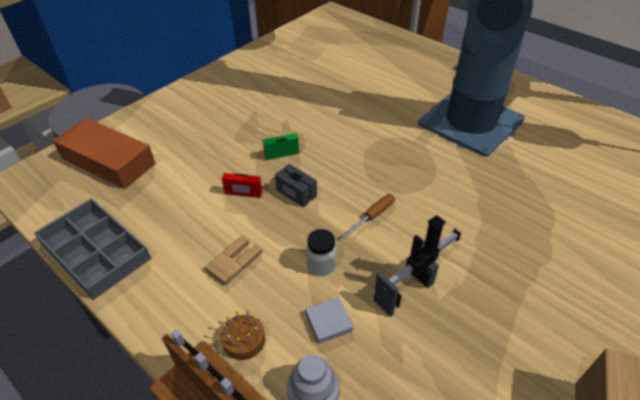

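Top view: the clamp's bar runs from the far jaw at (239,172) to the tail at (223,248), with its head at (230,207). The dark mould is at (380,217). Things it could be taken for are the red one at (421,184) and the green one at (432,249); the dark grey pair at (380,217) fits the description. I'll check that in a close crop.

Run:
```python
from h import *
import pickle
t=pickle.load(open('top0.pkl','rb'));s=pickle.load(open('scene0.pkl','rb'))
c=t['color']
a=cv2.resize(c[155:260,200:275],None,fx=5,fy=5,interpolation=cv2.INTER_CUBIC)[:525]
b=cv2.resize(c[195:240,345:415],None,fx=5,fy=5,interpolation=cv2.INTER_CUBIC)
d=cv2.resize(s['color'][155:215,265:335],None,fx=5,fy=5,interpolation=cv2.INTER_CUBIC)
W=np.zeros((525,375+350,3),np.uint8);W[:525,:375]=a;W[:225,375:]=b;W[225:525,375:]=d
cv2.imwrite('pics/crop.png',W)
print('tail',onz(t,(223,248),.08),'far',onz(t,(239,172),.09),'mould',onz(t,(380,214),.055))
```

```text
tail [0.45029848 0.20568944 0.08      ] far [0.63150845 0.16783902 0.09      ] mould [ 0.53405406 -0.17069921  0.055     ]
```

View pics/crop.png

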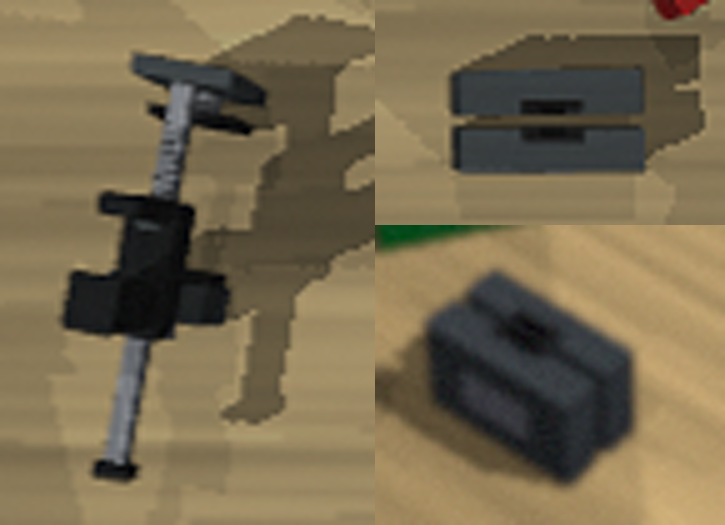

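The mould is the dark grey pair: in the top view its rows run from about 208.6 to 229.4 and it is centred near (380.5,219). The clamp is confirmed too. Next I'll move over it for a wrist view.

```bash
python3 -m creep '[[0.2,0.5,0.09,-0.29],[0.2,0.5,0.09,-0.29],[0.2,0.5,0.09,-0.29],[0.2,0.5,0.09,-0.29],[0.2,0.5,0.09,-0.29],[0.2,0.5,0.09,-0.29],[0.2,0.5,0.09,-0.29],[0.2,0.5,0.09,-0.29],[0.2,0.5,0.09,-0.29],[0.2,0.5,0.09,-0.29],[0.2,0.5,0.09,-0.29],[0.2,0.5,0.09,-0.29],[0.2,0.5,0.09,-0.29],[0.2,0.5,0.09,-0.29],[0.2,0.5,0.09,-0.29],[0.2,0.5,0.09,-0.29],[0,0,0,0],[0,0,0,0]]' 88
python3 - <<'E'
from h import *
import pickle
t=pickle.load(open('top0.pkl','rb'))
f=lambda x,y:onz(t,(345+(x-375)/5,195+y/5),.055).round(4)[:2]
print('mould top corners',[f(*p) for p in((460,69),(643,69),(460,171),(643,171),(460,120),(643,120))])
w=cam('wrist'); pickle.dump(w,open('w1.pkl','wb')); cv2.imwrite('pics/w1.png',w['color'])
c,d=ray(w,(320,200)); print('cam',c,d)
E
```

```text
t: 2.35
tcp_pos: [0.5035, 0.1756, 0.3499]
ee_rot: [179.9, 0.1, -11.4]
wrist_force: [0.3, -1.7, -0.9]
grip_width: 1.0
gripper_force: 0.0
mould top corners [array([ 0.5464, -0.127 ]), array([ 0.5469, -0.2158]), array([ 0.4969, -0.1271]), array([ 0.4975, -0.2157]), array([ 0.5217, -0.1271]), array([ 0.5222, -0.2157])]
cam [0.56888598 0.16254771 0.5280662 ] [-0.26868372  0.05389061 -0.9618504 ]
```

View pics/w1.png

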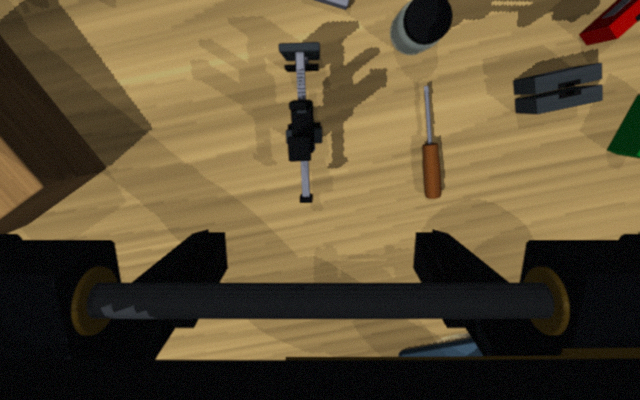

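Wrist view: the clamp is almost aligned with the tool, with its far jaw at (299,52), head at about (302,130) and tail at (306,198). The mould is at (560,88). I'll zoom in on the clamp.

Run:
```python
import cv2
c=cv2.imread('pics/w1.png')[35:210,265:345]
c=cv2.convertScaleAbs(c,alpha=2.2,beta=10)
a=cv2.resize(c[:90],None,fx=6,fy=6,interpolation=cv2.INTER_CUBIC)
b=cv2.resize(c[35:135,10:70],None,fx=5,fy=5,interpolation=cv2.INTER_CUBIC)
import numpy as np
W=np.zeros((540,780,3),np.uint8);W[:540,:480]=a;W[:500,480:]=b
cv2.imwrite('pics/w1c.png',W)
```

```text
(no output)
```

View pics/w1c.png

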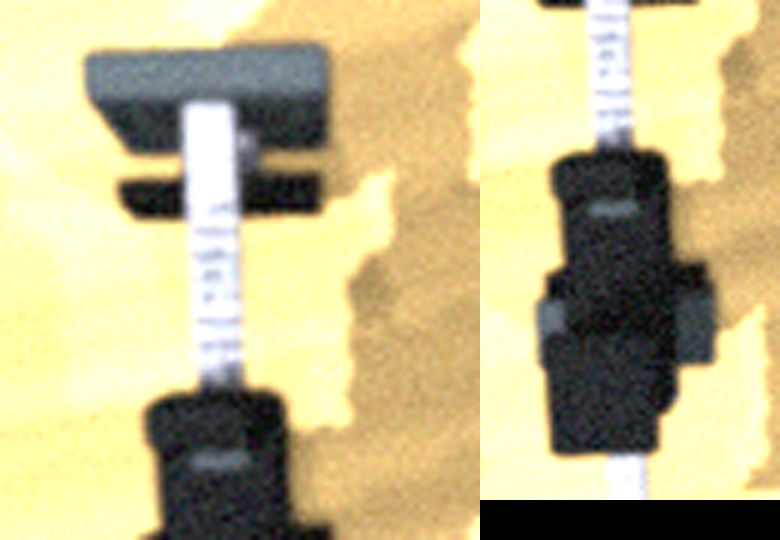

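Run:
```python
from h import *
import pickle
w=pickle.load(open('w1.pkl','rb'))
B=lambda x,y:(275+(x-480)/5,70+y/5); A=lambda x,y:(265+x/6,35+y/6)
for n,p,z in(('hbackL',B(553,450),.176),('hbackR',B(657,450),.176),('trigL',B(555,156),.162),('trigR',B(664,156),.162),('farL',A(87,55),.092),('farR',A(327,46),.092),('farbackL',A(90,95),.092),('bar front',A(210,103),.087),('bar mid',A(218,350),.087),('tail',(306,200),.087),('headjawR',B(714,362),.064),('headjawR2',B(714,290),.064),('moulda',(517,84),.055)):
    print(n,onz(w,p,z).round(4))
```

```text
hbackL [0.5197 0.205  0.176 ]
hbackR [0.5154 0.1835 0.176 ]
trigL [0.5782 0.1926 0.162 ]
trigR [0.5737 0.1702 0.162 ]
farL [0.6469 0.1962 0.092 ]
farR [0.639  0.1489 0.092 ]
farbackL [0.6395 0.1973 0.092 ]
bar front [0.634  0.1742 0.087 ]
bar mid [0.5866 0.1827 0.087 ]
tail [0.4494 0.2059 0.087 ]
headjawR [0.519 0.17  0.064]
headjawR2 [0.538  0.1662 0.064 ]
moulda [ 0.543  -0.1019  0.055 ]
```

```bash
python3 -m creep '[[0.25,0.17,0,0.17],[0,0,-0.4,0],[0,0,-0.5,0],[0,0,-0.5,0],[0,0,-0.4,0],[0,0,-0.3,0],[0,0,-0.11,0],[0,0,0,0]]' 88
python3 - <<'E'
from h import *
w=cam('wrist'); cv2.imwrite('pics/w2.png',w['color'])
E
```

```text
t: 3.4
tcp_pos: [0.5289, 0.1925, 0.1296]
ee_rot: [180.0, 0.0, -10.5]
wrist_force: [0.4, 0.9, 0.3]
grip_width: 0.998
gripper_force: 0.0
```

View pics/w2.png

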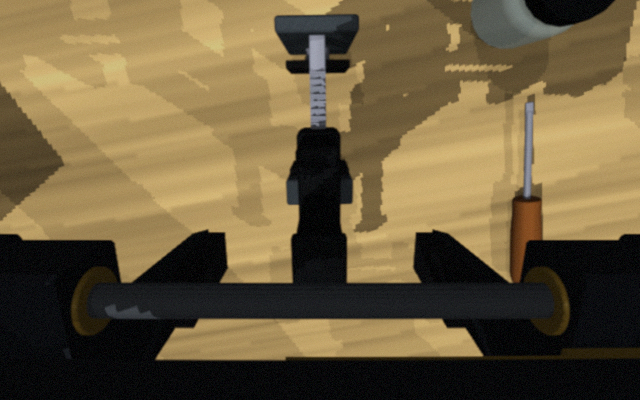

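The handle is centred between the fingers (292–347 against 225–415). I'll grip it and lift.

```bash
python3 -m creep '[[0,0,0,0],[0,0,0,0],[0,0,0,0],[0,0,0,0],[0,0,0,0],[0,0,0,0],[0,0,0.03,0],[0,0,0.1,0],[0,0,0.2,0],[0,0,0.3,0],[0,0,0.3,0],[0,0,0.3,0],[0,0,0,0],[0,0,0,0]]' 0 55;  python3 - <<'E'
from h import *
import pickle
o=get_obs();print(o['wrist_force'],o['torque'])
w=cam('wrist'); pickle.dump(w,open('w3.pkl','wb'));cv2.imwrite('pics/w3.png',w['color'])
s=cam('scene')
cv2.imwrite('pics/m3.png',np.hstack([w['color'][:290,200:500],s['color'][110:400,250:640]]))
E
```

```text
t: 5.2
tcp_pos: [0.5275, 0.1929, 0.2509]
ee_rot: [179.9, 0.2, -10.4]
wrist_force: [-0.7, -0.3, -7.6]
grip_width: 0.241
gripper_force: 55.0
[-0.73710864 -0.26929698 -7.60966311] [ 0.08523924  0.38291124 -0.01038542]
```

View pics/m3.png

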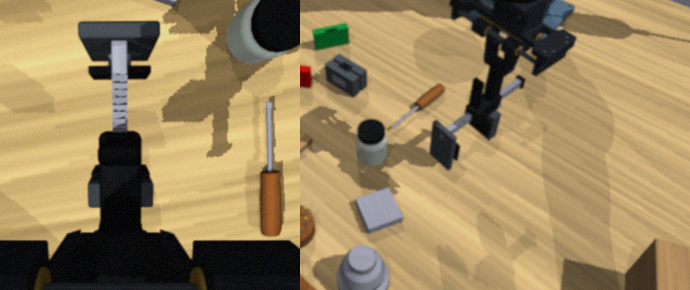

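The clamp hangs nearly level; the jar is at (370,140) and the mould at (345,73) in the scene half. I'll work out the jaw opening and then carry it over.

```bash
python3 -m creep '[[-0.08,-0.4,0,0.2],[-0.08,-0.45,0,0.25],[-0.08,-0.45,0,0.25],[-0.08,-0.45,0,0.25],[-0.08,-0.45,0,0.25],[-0.08,-0.45,0,0.25],[-0.08,-0.45,0,0.2],[-0.07,-0.4,0,0.1],[0,-0.14,0,0],[0,0,0,0],[0,0,0,0]]'
python3 - <<'E'
from h import *
import pickle
w=pickle.load(open('w1.pkl','rb'))
A=lambda x,y:(265+x/6,35+y/6)
u=np.array([np.cos(np.radians(-10.3)),np.sin(np.radians(-10.3)),0])
for p,z in((A(220,181),.052),(A(220,215),.010)):
    P=onz(w,p,z); print(P, 'opening',(P-np.array([.5175,.1943,0]))@u-.030)
w=cam('wrist'); pickle.dump(w,open('w4.pkl','wb'))
cv2.imwrite('pics/w4.png',cv2.convertScaleAbs(w['color'],alpha=1.6))
E
```

```text
t: 6.68
tcp_pos: [0.466, -0.1685, 0.2522]
ee_rot: [-179.9, 0.0, 0.3]
wrist_force: [0.0, 0.7, -6.5]
grip_width: 0.238
gripper_force: 54.9
[0.62297854 0.17632651 0.052     ] opening 0.07699246067474866
[0.62018813 0.17917311 0.01      ] opening 0.07373803650991907
```

View pics/w4.png

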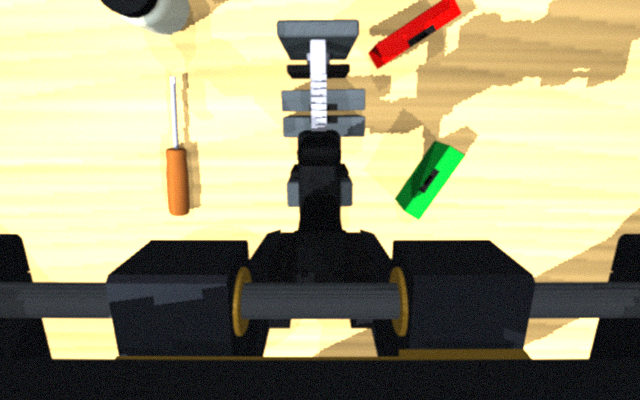

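Wrist view: the mould is under the bar, columns 282–365, with its far edge at row 89, the gap at about row 110 and the near top edge at about row 128. One more check of its position.

Run:
```python
from h import *
import pickle
w=pickle.load(open('w4.pkl','rb'));c=w['color']
print([ (v,c[v,290:300].mean(axis=(0,1)).round(0),c[v,348:358].mean(axis=(0,1)).round(0)) for v in range(84,142)])
for p in((283,90),(364,90),(283,103),(364,103),(284,117),(364,117),(284,130),(364,130)): print(p,onz(w,p,.055).round(4))
```

```text
[(84, np.float64(167.0), np.float64(107.0)), (85, np.float64(161.0), np.float64(106.0)), (86, np.float64(153.0), np.float64(102.0)), (87, np.float64(138.0), np.float64(97.0)), (88, np.float64(124.0), np.float64(84.0)), (89, np.float64(107.0), np.float64(75.0)), (90, np.float64(85.0), np.float64(82.0)), (91, np.float64(82.0), np.float64(89.0)), (92, np.float64(86.0), np.float64(88.0)), (93, np.float64(84.0), np.float64(87.0)), (94, np.float64(85.0), np.float64(87.0)), (95, np.float64(85.0), np.float64(85.0)), (96, np.float64(85.0), np.float64(85.0)), (97, np.float64(82.0), np.float64(84.0)), (98, np.float64(83.0), np.float64(82.0)), (99, np.float64(82.0), np.float64(80.0)), (100, np.float64(81.0), np.float64(82.0)), (101, np.float64(79.0), np.float64(82.0)), (102, np.float64(82.0), np.float64(82.0)), (103, np.float64(82.0), np.float64(83.0)), (104, np.float64(81.0), np.float64(82.0)), (105, np.float64(81.0), np.float64(81.0)), (106, np.float64(82.0), np.float64(80.0)), (107, np.float64(80.0), np.float64(80.0)), (108, np.float64(80.0), np.float64(80.0)), (109, np.float64(81.0), np.floa
[... 995 characters left out ...]
(44.0)), (133, np.float64(76.0), np.float64(42.0)), (134, np.float64(73.0), np.float64(42.0)), (135, np.float64(70.0), np.float64(54.0)), (136, np.float64(75.0), np.float64(102.0)), (137, np.float64(103.0), np.float64(154.0)), (138, np.float64(129.0), np.float64(170.0)), (139, np.float64(137.0), np.float64(170.0)), (140, np.float64(137.0), np.float64(170.0)), (141, np.float64(136.0), np.float64(170.0))]
(283, 90) [ 0.5475 -0.1283  0.055 ]
(364, 90) [ 0.5479 -0.2145  0.055 ]
(283, 103) [ 0.5341 -0.128   0.055 ]
(364, 103) [ 0.5345 -0.215   0.055 ]
(284, 117) [ 0.5194 -0.1287  0.055 ]
(364, 117) [ 0.5198 -0.2156  0.055 ]
(284, 130) [ 0.5055 -0.1284  0.055 ]
(364, 130) [ 0.5059 -0.2161  0.055 ]
```

```bash
python3 -m creep '[[0,-0.03,-0.1,0],[0,0,-0.2,0],[0,0,-0.25,0],[0,0,-0.25,0],[0,0,-0.2,0],[0,0,-0.1,0],[0,0,-0.05,0],[0,0,0,0],[0,0,0,0]]'; python3 -m creep '[[0,0,-0.02,0],[0,0,-0.02,0],[0,0,0,0]]'
python3 - <<'E'
from h import *
w=cam('wrist'); cv2.imwrite('pics/w5.png',cv2.convertScaleAbs(w['color'],alpha=1.6)[:250,200:440])
s=cam('scene'); a=cv2.resize(cv2.convertScaleAbs(s['color'][120:240,230:390],alpha=1.6),None,fx=3,fy=3,interpolation=cv2.INTER_CUBIC)
W=np.zeros((360,720,3),np.uint8);W[:250,:240]=cv2.imread('pics/w5.png');W[:,240:]=a;cv2.imwrite('pics/m5.png',W)
E
```

```text
t: 7.85
tcp_pos: [0.4665, -0.1736, 0.1381]
ee_rot: [180.0, -0.1, 0.1]
wrist_force: [1.0, -0.8, -7.5]
grip_width: 0.244
gripper_force: 54.9
t: 8.22
tcp_pos: [0.4657, -0.1735, 0.1336]
ee_rot: [180.0, 0.0, 0.1]
wrist_force: [-1.9, 0.0, -3.8]
grip_width: 0.241
gripper_force: 54.9
```

View pics/m5.png

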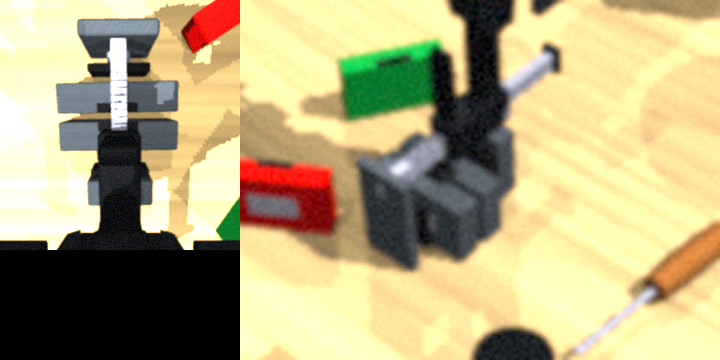

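The jaws are astride the mould, and the far jaw is just touching the bench (the wrist force has dropped). I'll lower the last few millimetres.

```bash
python3 -m creep '[[0,0,-0.015,0],[0,0,-0.015,0],[0,0,0,0],[0,0,0,0]]'; python3 -m creep '[[0,0,0,0],[0,0,0,0]]' - 12;python3 -m creep '[[0,0,0,0],[0,0,0,0]]' - 3
```

```text
t: 8.82
tcp_pos: [0.465, -0.1736, 0.1316]
ee_rot: [180.0, 0.1, 0.1]
wrist_force: [-9.3, 1.3, 11.4]
grip_width: 0.24
gripper_force: 55.0
t: 9.07
tcp_pos: [0.4654, -0.1733, 0.1315]
ee_rot: [180.0, 0.1, 0.1]
wrist_force: [-6.4, 2.0, 7.5]
grip_width: 0.249
gripper_force: 12.0
t: 9.32
tcp_pos: [0.4664, -0.1734, 0.131]
ee_rot: [180.0, -0.1, 0.1]
wrist_force: [-3.6, 1.5, 3.0]
grip_width: 0.249
gripper_force: 3.0
```

```bash
python3 -m creep '[[0,0,0,0],[0,0,0,0],[0,0,0,0],[0,0,0,0],[0,0,0,0],[0,0,0,0],[0,0,0.3,0],[0,0,0.4,0],[0,0,0.3,0],[0,0,0,0]]' 88 28
python3 - <<'E'
from h import *
import pickle
print(get_obs()['joints'])
w=cam('wrist');pickle.dump(w,open('w6.pkl','wb'))
c=cv2.convertScaleAbs(w['color'],alpha=1.6)[20:270,230:410]; cv2.imwrite('pics/w6.png',cv2.resize(c,None,fx=2.4,fy=2.4,interpolation=cv2.INTER_CUBIC));
E
```

```text
t: 10.58
tcp_pos: [0.4674, -0.1739, 0.2326]
ee_rot: [179.9, -0.2, 0.1]
wrist_force: [-0.6, 0.0, -0.0]
grip_width: 0.999
gripper_force: 0.0
[ 38.66765866  16.26138325 -27.87452455 107.97882098   8.98286372
  57.62305077 -82.95501193]
```

View pics/w6.png

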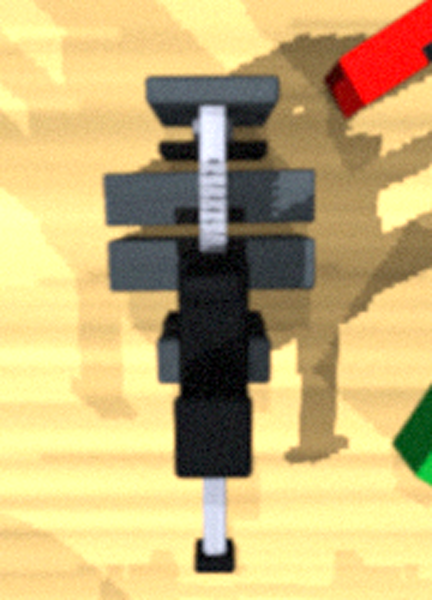

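The clamp stands free and astride: far jaw at the top, both halves (rows 170–290) between the jaws, handle top back edge at row 474, columns 176–252. I'll work out the handle position and turn the tool.

```bash
python3 -m creep '[[0,0,0,1],[0,0,0,1],[0,0,0,1],[0,0,0,1],[0,0,0,1],[0,0,0,1],[0,0,0,1],[0,0,0,1],[0,0,0,1],[0,0,0,1],[0,0,0,1],[0,0,0,1],[0,0,0,1],[0,0,0,1],[0,0,0,1],[0,0,0,0]]'
python3 - <<'E'
from h import *
import pickle
w=pickle.load(open('w6.pkl','rb'))
A=lambda x,y:(230+x/2.4,20+y/2.4)
for n,p,z in(('hL',A(176,474),.176),('hR',A(252,474),.176),('trig',A(212,252),.162),('tail',A(214,570),.087),('front',A(212,105),.087)): print(n,onz(w,p,z).round(4))
E
```

```text
t: 12.62
tcp_pos: [0.4651, -0.1732, 0.2292]
ee_rot: [-179.9, -0.1, 90.1]
wrist_force: [-0.5, -0.6, -0.8]
grip_width: 0.998
gripper_force: 0.0
hL [ 0.4542 -0.1618  0.176 ]
hR [ 0.4542 -0.185   0.176 ]
trig [ 0.52   -0.1727  0.162 ]
tail [ 0.3804 -0.1734  0.087 ]
front [ 0.5704 -0.1723  0.087 ]
```

```bash
python3 -m creep '[[0.18,0,0,0],[0,0,-0.2,0],[0,0,-0.3,0],[0,0,-0.3,0],[0,0,-0.2,0],[0,0,0,0],[0,0,0,0]]' 88 28; python3 -m creep '[[0,0,0,0],[0,0,0,0],[0,0,0,0],[0,0,0,0],[0,0,0,0],[0,0,0,0]]' 0 28; python3 -c "
from h import *; o=get_obs(); print(o['grip_width']*88.1)"
```

```text
t: 13.5
tcp_pos: [0.4842, -0.1733, 0.131]
ee_rot: [180.0, 0.0, 90.1]
wrist_force: [-0.6, -0.2, -0.3]
grip_width: 0.996
gripper_force: 0.0
t: 14.25
tcp_pos: [0.4818, -0.1737, 0.1306]
ee_rot: [-179.8, 0.0, 90.1]
wrist_force: [-9.3, 0.2, 10.0]
grip_width: 0.342
gripper_force: 7.0
30.099753381516656
```

The opening reads 30 mm, well under the expected 48, so something isn't as assumed; the clamp may have tipped. I'll check the bar's line numerically before doing anything more.

```bash
cat > bar.py <<'E'
from h import *
def bar(save):
    w=cam('wrist'); c=w['color']; cv2.imwrite(f'pics/{save}.png',c)
    o=get_obs(); print('t',o['t'],'grip',round(o['grip_width']*88.1,1),o['gripper_force'],np.round(o['wrist_force'],1),np.round(o['tcp_pos'],4))
    print('expected tail,front,handle top,trig top px',proj(w,[[.382,-.1733,.08],[.5745,-.1733,.08],[.465,-.1733,.176],[.51,-.1733,.162]]).round(0).tolist())
    print('mould px', proj(w,[[.4975,-.128,.055],[.5475,-.128,.055]]).round(0).tolist())
    hsv=cv2.cvtColor(c,cv2.COLOR_BGR2HSV)
    m=((hsv[...,1]<60)&(hsv[...,2]>95)).astype(np.uint8)
    n,l,st,ce=cv2.connectedComponentsWithStats(m)
    for i in range(1,n):
        if st[i,4]>60:
            r=cv2.minAreaRect(np.argwhere(l==i)[:,::-1].astype(np.float32)); print('bright',st[i].tolist(),[np.round(k,1) for k in r])
E
python3 -c "
from bar import *; bar('s1')"
```

```text
t 14.3 grip 26.5 0.0 [-1.2 -0.   0.7] [ 0.4816 -0.1736  0.1304]
expected tail,front,handle top,trig top px [[178.0, 200.0], [451.0, 201.0], [279.0, 262.0], [378.0, 249.0]]
mould px [[341.0, 133.0], [408.0, 133.0]]
bright [390, 174, 60, 37, 1192] [array([418.9, 191.8]), array([34.8, 59.7]), np.float64(86.8)]
bright [184, 191, 105, 20, 1862] [array([236. , 200.5]), array([104.,  19.]), np.float64(0.0)]
```

```bash
python3 -m creep '[[0,0,0.05,0],[0,0,0.1,0]]' 30 3;  python3 -c "
from bar import *; bar('s2')
s=cam('scene'); cv2.imwrite('pics/s2s.png',s['color'])
P=[[.465,-.1733,.176],[.465,-.1733,.11],[.51,-.1733,.162],[.51,-.1733,.11],[.382,-.1733,.085],[.5745,-.1733,.085]]
print(proj(s,P).round(0).tolist())
g=cv2.cvtColor(s['color'],cv2.COLOR_BGR2GRAY)
import pickle
g0=cv2.cvtColor(cv2.imread('pics/scene0.png'),cv2.COLOR_BGR2GRAY)
for P0 in P: 
  u,v=proj(s,[P0])[0].astype(int); print(v,u,'now',g[v,u-16:u+17:2].tolist(),'start',g0[v,u-16:u+17:4].tolist())
"
```

```text
t: 14.55
tcp_pos: [0.4839, -0.1733, 0.1458]
ee_rot: [-180.0, -0.0, 90.1]
wrist_force: [1.3, 0.3, -0.7]
grip_width: 0.344
gripper_force: 0.0
t 14.6 grip 30.2 0.0 [0.8 0.5 1. ] [ 0.4854 -0.1735  0.1475]
expected tail,front,handle top,trig top px [[183.0, 196.0], [440.0, 196.0], [279.0, 248.0], [369.0, 237.0]]
mould px [[337.0, 132.0], [400.0, 132.0]]
bright [386, 171, 54, 34, 952] [array([412.2, 187.6]), array([32.4, 53.1]), np.float64(85.9)]
bright [190, 186, 101, 19, 1654] [array([240., 195.]), array([ 18., 100.]), np.float64(90.0)]
[[311.0, 122.0], [311.0, 145.0], [297.0, 137.0], [298.0, 155.0], [335.0, 137.0], [279.0, 178.0]]
122 310 now [17, 17, 25, 47, 126, 123, 61, 24, 20, 49, 103, 156, 167, 169, 166, 168, 166] start [163, 161, 157, 160, 165, 160, 161, 160, 160]
145 311 now [15, 48, 119, 88, 11, 7, 12, 16, 28, 128, 160, 159, 161, 154, 145, 135, 114] start [48, 102, 128, 158, 158, 154, 155, 156, 159]
136 297 now [113, 105, 100, 94, 93, 94, 94, 95, 118, 140, 68, 4, 7, 5, 1, 32, 138] start [96, 87, 91, 95, 106, 133, 157, 160, 161]
154 298 now [48, 49, 55, 58, 29, 15, 1, 22, 85, 84, 28, 6, 6, 18, 9, 15, 34] start [44, 56, 65, 94, 123, 159, 147, 156, 155]
136 334 now [173, 172, 164, 161, 164, 163, 129, 62, 82, 119, 147, 152, 152, 149, 156, 151, 154] start [163, 161, 160, 164, 164, 160, 160, 161, 164]
177 278 now [107, 108, 100, 101, 44, 36, 48, 68, 77, 103, 136, 127, 102, 93, 79, 42, 14] start [144, 142, 148, 84, 39, 62, 63, 38, 10]
```

```bash
python3 -m creep '[[0,0,0.1,0],[0,0,0.2,0],[0,0,0.4,0],[0,0,0.3,0],[0,0,0,0]]' 30 3;  cat > prof.py <<'E'
from h import *
def prof(save):
    w=cam('wrist'); cv2.imwrite(f'pics/{save}.png',w['color'])
    g=cv2.cvtColor(w['color'],cv2.COLOR_BGR2GRAY)
    o=get_obs(); print('t',o['t'],np.round(o['tcp_pos'],4),np.round(o['wrist_force'],1))
    # dark runs along world-x lines at given heights / y planes; bright runs along the bar
    xs=np.arange(.36,.62,.001)
    for n,y,z in(('handle .170',-.1733+.011,.170),('trig/handle .155',-.1733+.0105,.155),('.135',-.1733+.0105,.135),('head .09',-.1733+.012,.085),('bar',-.1733,.087),('mouldtop',-.140,.055)):
        p=proj(w,np.c_[xs,0*xs+y,0*xs+z]).round().astype(int)
        v=np.array([g[b,a] if 0<=a<640 and 0<=b<400 else -1 for a,b in p])
        d=(v>=0)&(v<40); e=np.flatnonzero(np.diff(np.r_[0,d,0])); 
        print(n,'px',p[0],p[-1],'dark x:',[(round(xs[a],3),round(xs[min(b,len(xs)-1)],3)) for a,b in zip(e[::2],e[1::2]) if b-a>3])
    return w
E
python3 -c "
from prof import *; prof('s3')"
```

```text
t: 15.28
tcp_pos: [0.4857, -0.1737, 0.2482]
ee_rot: [179.7, 0.1, 90.1]
wrist_force: [-0.6, 0.1, 0.3]
grip_width: 0.338
gripper_force: 0.0
t 15.325 [ 0.4845 -0.1737  0.2465] [ 0.1 -0.  -0.7]
handle .170 px [157 177] [490 178] dark x: [(np.float64(0.407), np.float64(0.412)), (np.float64(0.468), np.float64(0.509)), (np.float64(0.512), np.float64(0.527)), (np.float64(0.528), np.float64(0.538)), (np.float64(0.54), np.float64(0.552))]
trig/handle .155 px [165 174] [481 174] dark x: [(np.float64(0.403), np.float64(0.408)), (np.float64(0.469), np.float64(0.51)), (np.float64(0.513), np.float64(0.526))]
.135 px [175 169] [470 170] dark x: [(np.float64(0.397), np.float64(0.403)), (np.float64(0.467), np.float64(0.511)), (np.float64(0.515), np.float64(0.526))]
head .09 px [195 159] [449 159] dark x: [(np.float64(0.466), np.float64(0.531)), (np.float64(0.543), np.float64(0.554)), (np.float64(0.563), np.float64(0.574))]
bar px [196 171] [449 171] dark x: [(np.float64(0.382), np.float64(0.389)), (np.float64(0.464), np.float64(0.516)), (np.float64(0.52), np.float64(0.534))]
mouldtop px [203 135] [441 136] dark x: [(np.float64(0.521), np.float64(0.526))]
```

Going by the numbers, the clamp is upright with its trigger released, and the head has shifted +12 mm so the near pad is at mould_a. I'll re-centre and go a little lower. I'll close only to 46 mm so nothing can slip past, sampling often.

```bash
python3 -m creep '[[0.11,0,0,0],[0,0,0,0],[0,0,0,0],[0,0,0,0],[0,0,-0.3,0],[0,0,-0.4,0],[0,0,-0.3,0],[0,0,-0.26,0],[0,0,0,0],[0,0,0,0]]' 88 28; for i in 1 2 3 4 5; do python3 -m creep '[[0,0,0,0]]' 46 28 | tr '\n' ' '; echo; done; python3 -c "
from bar import *; bar('s4')"
```

```text
t: 16.58
tcp_pos: [0.4955, -0.1735, 0.1205]
ee_rot: [179.9, 0.0, 90.1]
wrist_force: [-0.0, -0.4, 0.6]
grip_width: 0.997
gripper_force: 0.0
t: 16.7 tcp_pos: [0.4958, -0.1737, 0.1207] ee_rot: [179.9, 0.0, 90.1] wrist_force: [-0.8, 0.5, -0.4] grip_width: 0.91 gripper_force: 0.0 
t: 16.82 tcp_pos: [0.4954, -0.1737, 0.1203] ee_rot: [179.9, 0.0, 90.1] wrist_force: [0.4, 0.4, 0.3] grip_width: 0.796 gripper_force: 0.0 
t: 16.95 tcp_pos: [0.4958, -0.1736, 0.1202] ee_rot: [179.9, 0.0, 90.1] wrist_force: [2.0, -0.0, 1.9] grip_width: 0.681 gripper_force: 1.0 
t: 17.08 tcp_pos: [0.4942, -0.1736, 0.1199] ee_rot: [-179.9, 0.0, 90.1] wrist_force: [-4.2, -0.1, 7.2] grip_width: 0.573 gripper_force: 16.9 
t: 17.2 tcp_pos: [0.4942, -0.1736, 0.1199] ee_rot: [-179.9, 0.0, 90.1] wrist_force: [-2.8, 0.5, 7.2] grip_width: 0.537 gripper_force: 28.0 
t 17.25 grip 47.5 27.99362906254828 [-3.4 -0.4  6.3] [ 0.4942 -0.1736  0.1199]
expected tail,front,handle top,trig top px [[153.0, 205.0], [438.0, 206.0], [245.0, 274.0], [354.0, 259.0]]
mould px [[324.0, 134.0], [394.0, 134.0]]
bright [380, 177, 47, 38, 951] [array([403. , 195.5]), array([37., 46.]), np.float64(90.0)]
bright [149, 194, 127, 22, 2317] [array([212. , 204.5]), array([126.,  21.]), np.float64(0.0)]
```

That was a full squeeze: it stalled at 47.5 mm at 28 N, and the bar drew back about 8 mm. I'll repeat, opening to 80 each time.

```bash
for i in 1 2; do python3 -m creep '[[0,0,0,0],[0,0,0,0],[0,0,0,0],[0,0,0,0],[0,0,0,0]]' 80 28 | egrep 'tcp|force|width'| tr '\n' ' '; echo;  python3 -m creep '[[0,0,0,0],[0,0,0,0],[0,0,0,0],[0,0,0,0],[0,0,0,0]]' 46 28| egrep 'tcp|force|width' | tr '\n' ' '; echo; python3 -c "
from bar import *; bar('s5$i')"; done
```

```text
tcp_pos: [0.4944, -0.1734, 0.1193] wrist_force: [0.2, -0.9, 0.0] grip_width: 0.908 gripper_force: 0.0 
tcp_pos: [0.4937, -0.1735, 0.1194] wrist_force: [-4.1, 0.4, 6.4] grip_width: 0.534 gripper_force: 27.9 
t 18.55 grip 47.8 27.918499801307917 [-2.8 -0.2  5.3] [ 0.4937 -0.1735  0.1194]
expected tail,front,handle top,trig top px [[154.0, 205.0], [439.0, 206.0], [246.0, 275.0], [355.0, 260.0]]
mould px [[325.0, 134.0], [395.0, 135.0]]
bright [381, 186, 34, 29, 582] [array([397.2, 199.8]), array([27.5, 33.3]), np.float64(88.1)]
bright [137, 194, 139, 22, 2425] [array([206. , 204.5]), array([138.,  21.]), np.float64(-0.0)]
tcp_pos: [0.4945, -0.1734, 0.1193] wrist_force: [-0.5, -0.4, -0.7] grip_width: 0.902 gripper_force: 0.0 
tcp_pos: [0.4935, -0.1735, 0.1198] wrist_force: [-2.6, 0.0, 8.3] grip_width: 0.537 gripper_force: 27.9 
t 19.85 grip 47.4 27.908576298505068 [-2.8 -0.1  8.8] [ 0.4936 -0.1736  0.1198]
expected tail,front,handle top,trig top px [[154.0, 205.0], [439.0, 206.0], [246.0, 274.0], [356.0, 259.0]]
mould px [[325.0, 134.0], [395.0, 135.0]]
bright [133, 194, 143, 21, 2543] [array([204., 204.]), array([ 20., 142.]), np.float64(90.0)]
bright [381, 195, 30, 19, 483] [array([395.5, 204. ]), array([29., 18.]), np.float64(0.0)]
```

```bash
for i in 1 2 3; do python3 -m creep '[[0,0,0,0],[0,0,0,0],[0,0,0,0],[0,0,0,0],[0,0,0,0]]' 80 30 | egrep 'tcp|force|width'| tr '\n' ' '; echo;  python3 -m creep '[[0,0,0,0],[0,0,0,0],[0,0,0,0],[0,0,0,0],[0,0,0,0]]' 46 30| egrep 'tcp|force|width' | tr '\n' ' '; echo; python3 -c "
from bar import *; bar('s6$i')" | grep -v px; done
```

```text
tcp_pos: [0.4942, -0.1734, 0.1192] wrist_force: [-0.3, -0.5, 0.0] grip_width: 0.909 gripper_force: 0.0 
tcp_pos: [0.4936, -0.1735, 0.1197] wrist_force: [-2.9, 0.2, 5.9] grip_width: 0.539 gripper_force: 29.9 
t 21.15 grip 47.6 29.931739568710327 [-2.3 -0.   6.9] [ 0.4936 -0.1735  0.1197]
bright [133, 194, 143, 21, 2524] [array([204., 204.]), array([ 20., 142.]), np.float64(90.0)]
bright [380, 195, 30, 19, 492] [array([394.5, 204. ]), array([18., 29.]), np.float64(90.0)]
tcp_pos: [0.4942, -0.1735, 0.1192] wrist_force: [-0.3, 0.8, -0.2] grip_width: 0.908 gripper_force: 0.0 
tcp_pos: [0.4936, -0.1736, 0.1197] wrist_force: [-1.4, 0.3, 7.6] grip_width: 0.537 gripper_force: 29.9 
t 22.45 grip 47.6 29.939437955617905 [-1.7 -0.1  7.4] [ 0.4936 -0.1736  0.1197]
bright [133, 194, 143, 22, 2516] [array([204. , 204.5]), array([ 21., 142.]), np.float64(90.0)]
bright [380, 195, 30, 19, 497] [array([394.5, 204. ]), array([18., 29.]), np.float64(90.0)]
tcp_pos: [0.4942, -0.1735, 0.1192] wrist_force: [0.7, -0.5, -0.2] grip_width: 0.91 gripper_force: 0.0 
tcp_pos: [0.4937, -0.1735, 0.1198] wrist_force: [-2.1, -0.3, 8.1] grip_width: 0.542 gripper_force: 29.9 
t 23.75 grip 46.9 29.942989479750395 [-3.2  0.4  6.9] [ 0.4936 -0.1735  0.1197]
bright [132, 194, 144, 21, 2549] [array([203.5, 204. ]), array([ 20., 143.]), np.float64(90.0)]
bright [380, 195, 30, 19, 485] [array([394.5, 204. ]), array([18., 29.]), np.float64(90.0)]
```

It's tight: the last three squeezes gave no further advance. I'll release, rise clear and check the jaws and the mould gap.

```bash
python3 -m creep '[[0,0,0,0],[0,0,0,0],[0,0,0,0],[0,0,0,0],[0,0,0,0],[0,0,0.1,0],[0,0,0.3,0],[0,0,0.4,0],[0,0,0.4,0],[0,0.3,0.3,0],[0,0,0,0],[0,0,0,0]]' 88
python3 - <<'E'
from prof import *
w=prof('s7'); g=cv2.cvtColor(w['color'],cv2.COLOR_BGR2GRAY); xs=np.arange(.47,.60,.002)
for y in (-.136,-.142,-.205,-.210):
    p=proj(w,np.c_[xs,0*xs+y,0*xs+.055]).round().astype(int); print(y,[int(g[b,a]) for a,b in p])
t=cam('top'); g=cv2.cvtColor(t['color'],cv2.COLOR_BGR2GRAY)
for y in (-.136,-.208):
    p=proj(t,np.c_[xs,0*xs+y,0*xs+.055]).round().astype(int); print('top',y,[int(g[b,a]) for a,b in p])
E
```

```text
t: 25.25
tcp_pos: [0.4943, -0.1441, 0.2692]
ee_rot: [-180.0, 0.0, 90.1]
wrist_force: [-0.3, 0.6, -0.3]
grip_width: 1.001
gripper_force: 0.0
t 25.3 [ 0.4941 -0.1443  0.2687] [-1.1 -0.5 -0.2]
handle .170 px [163 206] [464 206] dark x: [(np.float64(0.472), np.float64(0.53))]
trig/handle .155 px [171 202] [457 202] dark x: [(np.float64(0.472), np.float64(0.536)), (np.float64(0.539), np.float64(0.545))]
.135 px [180 196] [449 196] dark x: [(np.float64(0.382), np.float64(0.388)), (np.float64(0.47), np.float64(0.515)), (np.float64(0.518), np.float64(0.529))]
head .09 px [198 183] [433 183] dark x: [(np.float64(0.369), np.float64(0.376)), (np.float64(0.467), np.float64(0.534)), (np.float64(0.539), np.float64(0.548)), (np.float64(0.549), np.float64(0.556))]
bar px [198 194] [432 194] dark x: [(np.float64(0.364), np.float64(0.372)), (np.float64(0.466), np.float64(0.518)), (np.float64(0.521), np.float64(0.534))]
mouldtop px [205 159] [426 160] dark x: [(np.float64(0.479), np.float64(0.493))]
-0.136 [139, 141, 133, 131, 122, 121, 110, 109, 108, 106, 113, 112, 108, 105, 101, 52, 49, 41, 50, 47, 4
[... 921 characters left out ...]
3, 80, 84, 85, 79, 76, 81, 76, 67, 59, 52, 58, 57, 53, 48, 34, 18, 7, 13, 29, 76, 108, 125, 119, 123, 118, 123, 119]
top -0.136 [144, 144, 140, 139, 133, 121, 126, 126, 121, 121, 123, 122, 121, 121, 121, 77, 64, 65, 66, 66, 64, 65, 68, 67, 67, 70, 50, 67, 65, 65, 65, 62, 64, 69, 69, 70, 70, 52, 81, 91, 139, 139, 138, 138, 138, 136, 134, 134, 130, 130, 128, 132, 132, 132, 136, 140, 142, 140, 140, 142, 143, 143, 143, 142, 142]
top -0.208 [65, 53, 52, 43, 43, 41, 41, 39, 37, 36, 35, 34, 34, 32, 31, 30, 28, 40, 40, 51, 50, 61, 69, 69, 69, 68, 65, 63, 62, 62, 61, 58, 57, 54, 53, 53, 51, 48, 47, 42, 42, 40, 38, 43, 43, 38, 38, 38, 39, 38, 38, 35, 35, 45, 44, 45, 45, 45, 46, 46, 46, 46, 45, 45, 45]
```

```bash
python3 -c "
from workcell import *
print(job_done())"
```

```text
the job is handed in; nothing more can be done
None
```

I handed the job in with the clamp standing on its own astride the mould, the trigger sprung back and the arm clear; by camera the halves are shut with no visible gap, and the last three of six full squeezes gave no further advance. Three things could count against it: I never measured the grip force, only estimated it at about 6 N; my first attempt on the trigger slipped and shifted the clamp head about 12 mm; and I checked the end state by numbers only, having used all 10 views.

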